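Empty the corner-notch pan into the bin and hang it on the double hook

TASK

Lift the small square metal pan by its arched handle and tip it, notched corner lowest, over the open grey bin so that the bushing and the spacer in it both slide out through the notch into the bin. Then hang the empty pan upright by its handle on both prongs of the double hook and let go. Do not touch the bushing or the spacer with the gripper, and leave everything else on the bench where it is.

Things in the scene. Friction and masses are not known exactly. Their poses are not given: they have to be found in the camera images.
- pan: square aluminium pan, 120x120 mm, 3 mm slippery floor (parts start to slide at 10 to 15 degrees of tilt, surely at 30), walls to 27 mm high, 0.2 kg. Origin: centre of its underside, z up. Its corners lie along its own x and y: the -x corner is cut off to an open notch 66 mm wide with a lip; the +x corner is 88 mm from the centre. A rigid arched handle spans from the +y to the -y corner over the pan.
- pan_grip (a point): centre of the pan's handle bar, 100 mm above the pan's underside; axes as the pan's. The bar is straight, 10 mm thick (along pan x), 12 mm high, 108 mm long (along pan y), then bends down to the corners. Its underside is 67 mm above the pan's rim. Grip here from above, jaws closing along the pan's x.
- pan_notch (a point): middle of the outer edge of the pan's lip at the notched corner, on the floor's upper face: 63 mm from the pan's centre along its -x, and 97 mm below the middle of the handle bar
- bushing_center (a point): centre of the brass-coloured bushing, a ring 32 mm across and 28 mm high, lying in the pan at the start
- spacer_center (a point): centre of the brown spacer ring, 30 mm across and 10 mm high, lying in the pan at the start
- hook_stand: double hook, fixed to the bench. Origin: on the bench below the hanging place. A dark post (22 mm square, 180 mm high) stands 140 mm away along +x; from it two level steel prongs, 8 mm thick, run along -x at y = +34 and -34 mm (60 mm clear between), upper side at z = 174 mm, to upturned tips at x = -34 mm, top z = 190 mm.
- hook_seat (a point): midway between the prongs at the height of their upper side (z = 174 mm), 34 mm behind the tips; axes as the stand's. A bar hung along y across both prongs fits from x = -20 to +35 mm here. To get there the bar passes over the tips and the pan's rim below the prongs, moving along +x; then lower the bar onto the prongs.
- bin: open grey sheet-metal bin, 170 mm (x) by 150 mm (y), 53 mm high, walls 4 mm, fixed to the bench. Origin: centre of its underside. The stand is on the left or the right; the bin and the pan share the other two places, in either order.
- big_bushing: bystander: flat grey bushing 42 mm across, 14 mm high, on the bench; it stays there. Origin: its underside
- bolt: bystander: hex bolt 69 mm long near the front edge; origin: its underside
- bracket: bystander: angle bracket 40 x 60 x 50 mm high; origin: its underside
- wood_block: bystander: wooden block 62 x 130 x 42 mm high; origin: centre of its underside
- pliers: bystander: blue-handled pliers 163 mm long, 15 mm high, near the front edge; origin: underside
- centre_punch: bystander: dark centre punch 113 mm long, 13 mm thick, near the front edge; origin: underside
- bushing: the same part as point bushing_center; origin: centre of its underside
- spacer: the same part as point spacer_center; origin: centre of its underside

How it is judged:
By the outcome, as a careful person would: the job done as asked, in the order asked, and still so for the second after the job is handed in, with the robot touching nothing.
It also fails if it takes over 64 s, if anything falls off the work surface, if the arm or the gripper's body presses on something with over 40 N, if the wrist force passes 120 N, or if a joint passes its speed limit or range.

ROBOT

A 7-joint arm with a two-finger parallel gripper is mounted at the origin on a cart in front of the work surface, level with it; the furniture and walls round the work are solid. World frame = base frame: x ahead of the robot, y to its left, z up, the work surface at z = 0. Lengths are in m, angles in rad, forces in N, time in s.
With the tool pointing down it reaches from about 0.4 to 0.85 m from the base axis. Payload 10.4 kg.
Tool frame: the origin (TCP) lies between the finger pads; the fingertips stand 14 mm ahead of it and the grasp point (between the pads) lies 5 mm behind it; z points along the fingers, y is the direction in which the jaws open and shut (so a half turn about z gives the same grasp; the last joint's range is limited). The gripper opens to 87 mm and grips with 3 to 60 N. Pads are 19 mm wide; open, the fingers measure 117 mm over their backs; the gripper's body (75 mm by 190 mm) begins 51 mm behind the grasp point.
Start: joints at [-1.236, 0.332, -0.065, 1.46, 0.022, 1.35, -0.088], TCP at [0.219, 0.585, 0.237] pointing down, gripper open.
Joint ranges: [-2.6, 2.6], [-0.5, 2.12], [-1.47, 1.34], [0.16, 2.42], [-1.27, 4.41], [0.06, 2.06], [-2.6, 2.6]. Speed limits (rad/s): [2.22, 2.22, 2.79, 2.79, 3.14, 3.14, 3.14].

INTERFACE

Orientations are given as a unit quaternion [x, y, z, w].
In Python, from bench import readout, camera, calibration, order gives the robot as it stands.
- The arm moves only by the tool apply_moves, never from a script. Its argument "deltas" is a list of rows, each an object with "translation": the shift along the world's x, y, z in m, a list of three; "turn": the turn, a rotation vector about the world's x, y, z in rad, a list of three; "hand": the finger opening in m, from 0 to 0.087. A call has 1 to 5 rows; each row shifts and turns the pose as measured when the row begins; what a row does not reach is not made up. A row lasts 1/10 s, in which the tool goes at most 50 mm and 8.59 degrees, less where a joint would pass 70% of its speed; a pose out of reach is approached as far as the arm can. A call with a gripper value outside its range is refused whole. The fingers move at their own pace and stop on an object; "newtons" is the grip in N (left out, the last holds). Time passes only in rows, so rows that do not move let the fingers close. It gives the time, the measured TCP pose, the force and the opening at its end, in the units of the state.
- readout.read_state(): the state, without advancing time (a new reading comes with each control period).
- camera(name): name is "scene" or "top"; returns the picture (480x640x3 uint8, red, green, blue); there is no depth.
- calibration(name): a dict with "fx", "fy", "cx", "cy" (pixels), "D" ([k1, k2, p1, p2, k3] as OpenCV has them; the pictures are not rectified), "extrinsics" (4x4, takes a point from world to camera coordinates). Camera axes: x right, y down, z forward; pixel columns grow to the right and rows downward; lengths in m; the calibration is good to about 2 mm. A picture is of the moment at which its call begins. calibration takes no time and is no camera call.
- order.close_job(): hands the job in, once; it reports no verdict.
The state is a dict: "time": time; "joint_positions": joint angles; "joint_vel": joint speeds; "joint_torque": joint torques, N m; "ee_pos": TCP position; "eef_rot": TCP orientation; "ft_force": force on the tool from outside, world axes, zero at the start; "torque": the same for the moment, N m; "width": finger opening in m.
Only numpy, scipy, OpenCV 4.12 (cv2) and the standard library are available. Lean on these libraries where they do the work, as an engineer would, in place of code of your own. Each camera call takes 0.05 s, during which the arm holds its last target. There are 200 camera calls.

## Working session

There is one attempt and no reset: what is moved stays moved. The work goes in short steps, Python scripts to look and compute and a tool call to move; the robot and the scene stay as the last step left them, time stands still between calls to the robot, and variables do not carry over. Pictures are saved under pics/ and viewed, about 8 in all and at most 12, crops included, and the job is handed in when it is done.

Besides the shell and the picture viewer there is one more tool, called after "Emit:" as name(argument=value, ...) on one line, values as JSON. apply_moves: Moves the arm, as the interface text tells. Its arguments: {"type":"object","properties":{"deltas":{"type":"array","items":{"type":"object","properties":{"translation":{"type":"array","items":{"type":"number"}},"turn":{"type":"array","items":{"type":"number"}},"hand":{"type":"number"}}}},"newtons":{"type":"number"}},"required":["deltas"]}

```bash
mkdir -p pics; python3 - <<'E'
from bench import readout,camera,calibration
import cv2,numpy as np
print(readout.read_state())
for n in("scene","top"):
    im=camera(n);cv2.imwrite(f"pics/{n}0.png",im[:,:,::-1]);c=calibration(n);print(n,{k:np.round(v,4).tolist() for k,v in c.items()})
E
```

```text
{'time': 0.0, 'joint_positions': array([-1.23562158,  0.33289581, -0.0647287 ,  1.46097403,  0.02161772,
        1.34992496, -0.0884873 ]), 'joint_vel': array([-0.00038693, -0.00084506, -0.00180526, -0.00139946,  0.00159374,
        0.00031579, -0.00081096]), 'joint_torque': array([ 7.89644637e-04, -6.23260403e+01,  2.52320326e-02, -3.89883578e+01,
       -6.11749711e-02,  3.99987772e-02,  2.06921945e-04]), 'ee_pos': array([0.21872767, 0.58505831, 0.23572345]), 'eef_rot': array([ 1.77902584e-01,  9.84047816e-01, -7.46866350e-04, -9.45858798e-05]), 'ft_force': array([0.21992461, 0.48869563, 0.29498081]), 'torque': array([ 0.03568557, -0.03396572,  0.00697967]), 'width': 0.0867226409545007}
scene {'fx': 558.5062, 'fy': 558.5062, 'cx': 309.6976, 'cy': 242.1437, 'D': [0.0218, 0.0, 0.0, 0.0, 0.0], 'extrinsics': [[-0.8925, -0.4509, 0.0134, 0.4931], [-0.2529, 0.4756, -0.8425, 0.2411], [0.3735, -0.7553, -0.5385, 1.168], [0.0, 0.0, 0.0, 1.0]]}
top {'fx': 465.1898, 'fy': 465.1898, 'cx': 324.9307, 'cy': 237.0329, 'D': [0.0157, 0.0, 0.0, 0.0, 0.0], 'extrinsics': [[-0.0131, -0.9999, 0.0078, 0.0306], [-0.9839, 0.0116, -0.1781, 0.534], [0.178, -0.01, -0.984, 1.0338], [0.0, 0.0, 0.0, 1.0]]}
```

View pics/scene0.png

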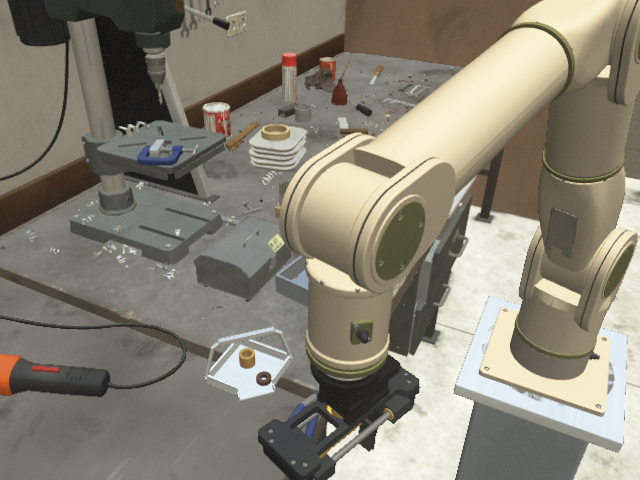

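View pics/top0.png

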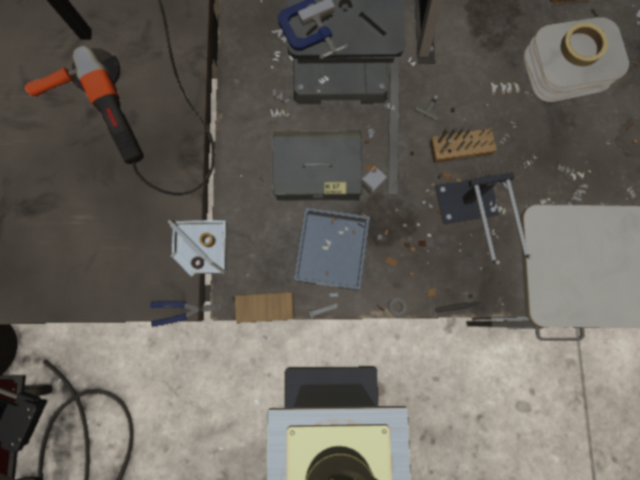

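The scene view shows the pan at (248,365) with the notch facing the camera and the two parts inside it. The top view shows the pan at (200,248), with its handle running (172,225)–(222,270) and the notch at lower left. The bin is at (332,248) and the hook is at (495,215), with its prongs pointing down the image.

```bash
cat > h.py <<'E'
from bench import readout,camera,calibration
import cv2,numpy as np
def ray(n,uv):
    c=calibration(n);K=np.array([[c["fx"],0,c["cx"]],[0,c["fy"],c["cy"]],[0,0,1.]])
    p=cv2.undistortPoints(np.array(uv,float).reshape(-1,1,2),K,np.array(c["D"],float)).reshape(-1,2)
    E=np.array(c["extrinsics"]);R,t=E[:3,:3],E[:3,3]
    return -R.T@t,np.c_[p,np.ones(len(p))]@R
def onz(n,uv,z):
    o,d=ray(n,uv);return o+d*((z-o[2])/d[:,2])[:,None]
def proj(n,P):
    c=calibration(n);E=np.array(c["extrinsics"]);K=np.array([[c["fx"],0,c["cx"]],[0,c["fy"],c["cy"]],[0,0,1.]])
    return cv2.projectPoints(np.array(P,float).reshape(-1,1,3),cv2.Rodrigues(E[:3,:3])[0],E[:3,3],K,np.array(c["D"],float))[0].reshape(-1,2)
def crop(im,x,y,w,h,s):
    o=cv2.resize(im[y:y+h,x:x+w],None,fx=s,fy=s,interpolation=cv2.INTER_CUBIC)
    for a in range(0,w,10):cv2.putText(o,str(x+a),(a*s,8),0,.3,(0,0,255));cv2.line(o,(a*s,0),(a*s,h*s),(0,0,255) if (x+a)%50==0 else (0,160,0),1)
    for a in range(0,h,10):cv2.putText(o,str(y+a),(0,a*s+9),0,.3,(0,0,255));cv2.line(o,(0,a*s),(w*s,a*s),(0,0,255) if (y+a)%50==0 else (0,160,0),1)
    return o
E
python3 - <<'E'
from h import *
im=cv2.imread("pics/top0.png");s=cv2.imread("pics/scene0.png")
a=crop(im,160,210,80,75,5);b=crop(im,430,165,100,100,5)[:, :]
c=crop(s,195,320,110,85,3)
o=np.zeros((600,800,3),np.uint8)
a=crop(im,160,210,70,70,5);o[:350,:350]=a
b=crop(im,430,170,110,100,4);o[:400,355:795]=b
o[355:600,0:330]=crop(s,200,322,110,82,3)[:245]
cv2.imwrite("pics/c1.png",o)
E
```

```text
(no output)
```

View pics/c1.png

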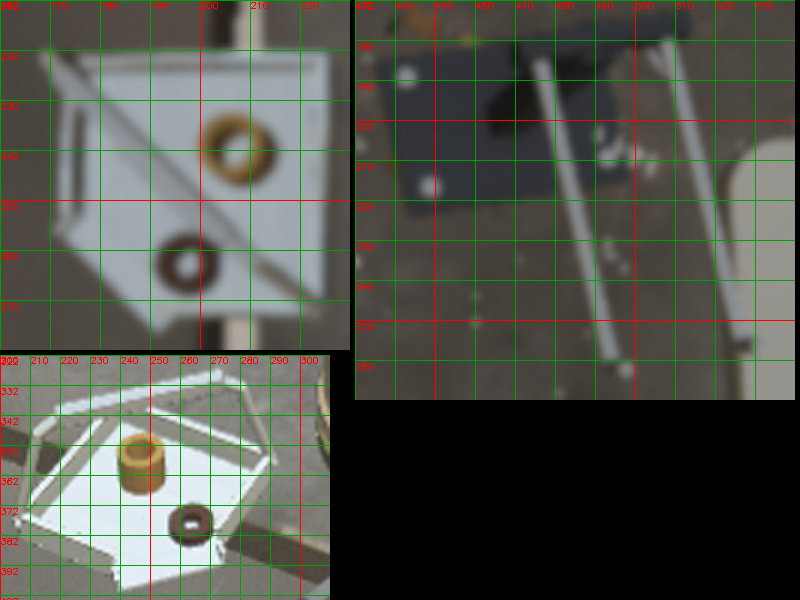

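Readings from the crops, in pixels:

- **Pan, top view:** the +x corner is at (225,221). The handle line runs from (169,221) to (223,271). The lip runs from (171,257) to (192,276).
- **Pan, scene view:** the bar ends are at (220,340) and (274,328).
- **Hook, top view:** the prongs run (477,185)–(493,257) and (508,180)–(525,253).

```bash
python3 - <<'E'
from h import *
np.set_printoptions(precision=4,suppress=True)
e=onz("scene",[(220,340),(274,328)],.103);print("bar ends scene",e,np.linalg.norm(e[1]-e[0]),e.mean(0),np.degrees(np.arctan2(*(e[1]-e[0])[1::-1])))
print("top proj of these",proj("top",e))
print("corner",onz("top",[(225,221)],.027),"handle feet",onz("top",[(169,221),(223.5,271)],.027))
l=onz("top",[(171,257),(192,276.5)],.003);print("lip",l,np.linalg.norm(l[1]-l[0]),l.mean(0))
q=onz("top",[(477,185),(493,257),(508,180),(525,253)],.174);print("prong",q)
for i in(0,2):
    d=q[i]-q[i+1];print(np.degrees(np.arctan2(d[1],d[0])))
im=cv2.imread("pics/top0.png")[:,:,:].astype(int)
hs=cv2.cvtColor(im.astype(np.uint8),cv2.COLOR_BGR2HSV)
m=((hs[...,0]>95)&(hs[...,0]<125)&(hs[...,1]>40)&(hs[...,2]>60)).astype(np.uint8);m[:200]=0;m[295:]=0;m[:,:285]=0;m[:,380:]=0
r=cv2.minAreaRect(cv2.findNonZero(cv2.morphologyEx(m,cv2.MORPH_OPEN,np.ones((3,3)))));b=cv2.boxPoints(r);print("bin px",b)
print(onz("top",b,.053),onz("top",b,.053).mean(0))
E
```

```text
bar ends scene [[0.5608 0.3601 0.103 ]
 [0.4879 0.2839 0.103 ]] 0.10544357031375358 [0.5244 0.322  0.103 ] -133.75431030325254
top proj of these [[172.717  222.5205]
 [206.313  254.8221]]
corner [[0.5797 0.261  0.027 ]] handle feet [[0.5811 0.3935 0.027 ]
 [0.4603 0.2615 0.027 ]]
lip [[0.4982 0.3926 0.003 ]
 [0.4508 0.3408 0.003 ]] 0.07022440262659493 [0.4745 0.3667 0.003 ]
prong [[ 0.6184 -0.2946  0.174 ]
 [ 0.4662 -0.3163  0.174 ]
 [ 0.6285 -0.3603  0.174 ]
 [ 0.4736 -0.382   0.174 ]]
8.122643825781193
8.005644781872547
bin px [[298.5597 275.9941]
 [307.586  214.6156]
 [364.6173 223.0026]
 [355.591  284.381 ]]
[[ 0.4439  0.0852  0.053 ]
 [ 0.587   0.0638  0.053 ]
 [ 0.5655 -0.0688  0.053 ]
 [ 0.4232 -0.0442  0.053 ]] [0.5049 0.009  0.053 ]
```

Emit:
apply_moves(deltas=[{"translation": [0.02, -0.0175, 0.0], "turn": [0, 0, -0.131], "hand": 0.087}, {"translation": [0.02, -0.0175, 0.0], "turn": [0, 0, -0.131], "hand": 0.087}, {"translation": [0.02, -0.0175, 0.0], "turn": [0, 0, -0.131], "hand": 0.087}, {"translation": [0.02, -0.0175, 0.0], "turn": [0, 0, -0.131], "hand": 0.087}, {"translation": [0.02, -0.0175, 0.0], "turn": [0, 0, -0.131], "hand": 0.087}], newtons=55)

```text
time: 0.6
ee_pos: [0.3165, 0.4961, 0.2329]
eef_rot: [0.491, 0.871, -0.002, -0.002]
ft_force: [0.9, 0.7, -0.6]
width: 0.0868
```

Emit:
apply_moves(deltas=[{"translation": [0.02, -0.0175, 0.0], "turn": [0, 0, -0.131], "hand": 0.087}, {"translation": [0.02, -0.0175, 0.0], "turn": [0, 0, -0.131], "hand": 0.087}, {"translation": [0.02, -0.0175, 0.0], "turn": [0, 0, -0.131], "hand": 0.087}, {"translation": [0.02, -0.0175, 0.0], "turn": [0, 0, -0.131], "hand": 0.087}, {"translation": [0.02, -0.0175, 0.0], "turn": [0, 0, -0.131], "hand": 0.087}])

```text
time: 1.1
ee_pos: [0.4195, 0.4037, 0.2311]
eef_rot: [0.754, 0.656, -0.003, -0.003]
ft_force: [-0.1, 0.1, -0.3]
width: 0.0869
```

Emit:
apply_moves(deltas=[{"translation": [0.02, -0.0175, 0.0], "turn": [0, 0, -0.131], "hand": 0.087}, {"translation": [0.02, -0.0175, 0.0], "turn": [0, 0, -0.131], "hand": 0.087}, {"translation": [0.02, -0.0175, 0.0], "turn": [0, 0, -0.131], "hand": 0.087}, {"translation": [0.02, -0.0175, 0.0], "turn": [0, 0, -0.131], "hand": 0.087}, {"translation": [0, 0, 0], "turn": [0, 0, 0], "hand": 0.087}])

```text
time: 1.6
ee_pos: [0.5045, 0.3259, 0.2295]
eef_rot: [0.906, 0.424, -0.004, -0.002]
ft_force: [0.1, -0.4, 0.4]
width: 0.0868
```

Emit:
apply_moves(deltas=[{"translation": [0.0165, -0.003, -0.03], "turn": [0, 0, -0.06], "hand": 0.087}, {"translation": [0, 0, -0.02], "turn": [0, 0, 0], "hand": 0.087}, {"translation": [0, 0, 0], "turn": [0, 0, 0], "hand": 0.087}])

```text
time: 1.9
ee_pos: [0.5211, 0.3232, 0.1779]
eef_rot: [0.918, 0.397, -0.004, -0.003]
ft_force: [0.2, 0.7, 0.8]
width: 0.0871
```

```bash
python3 - <<'E'
from h import *
s=camera("scene")[:,:,::-1].copy();cv2.imwrite("pics/s1.png",s)
t=camera("top")[:,:,::-1].copy();cv2.imwrite("pics/t1.png",t)
o=np.zeros((600,800,3),np.uint8);o[:480,:640]=s
o[300:600,500:800]=cv2.resize(t[150:300,140:290],(300,300))
cv2.imwrite("pics/v1.png",o)
print(readout.read_state()["ee_pos"],readout.read_state()["eef_rot"])
E
```

```text
[0.52214919 0.32361298 0.18058103] [ 0.91800794  0.39654514 -0.00196981 -0.00307945]
```

View pics/v1.png

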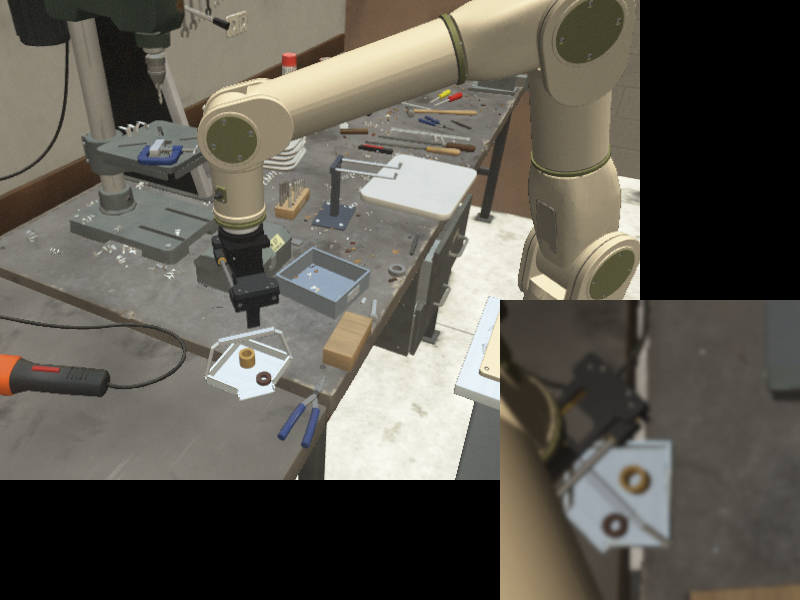

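Now the scene view shows the gripper above the handle at (250,320). The hook prongs end near (397,165) and (398,178), the cream board lies flat on the bench, and the bin is at (322,280). The next move is down to the handle bar.

Emit:
apply_moves(deltas=[{"translation": [-0.001, 0, -0.03], "turn": [0, 0, 0], "hand": 0.087}, {"translation": [0, 0, -0.03], "turn": [0, 0, 0], "hand": 0.087}, {"translation": [0, 0, -0.02], "turn": [0, 0, 0], "hand": 0.087}, {"translation": [0, 0, -0.004], "turn": [0, 0, 0], "hand": 0.087}, {"translation": [0, 0, 0], "turn": [0, 0, 0], "hand": 0.087}])

```text
time: 2.5
ee_pos: [0.5224, 0.3282, 0.1022]
eef_rot: [0.917, 0.4, 0.003, -0.005]
ft_force: [-0.0, -0.3, 1.7]
width: 0.0872
```

```bash
python3 - <<'E'
from h import *
s=camera("scene")[:,:,::-1].copy();cv2.imwrite("pics/s2.png",s)
o=np.zeros((600,800,3),np.uint8);o[:360,:480]=crop(s,325,145,80,60,6)
o[365:595,:300]=crop(s,200,310,100,76,3)[:230]
o[:300,490:790]=crop(s,265,240,110,100,3)[:300,:300]
cv2.imwrite("pics/v2.png",o)
print(readout.read_state()["ee_pos"],readout.read_state()["eef_rot"])
E
```

```text
Traceback (most recent call last):
ValueError: could not broadcast input array from shape (228,300,3) into shape (230,300,3)
```

```bash
python3 - <<'E'
from h import *
s=cv2.imread("pics/s2.png")
o=np.zeros((600,800,3),np.uint8);o[:360,:480]=crop(s,325,145,80,60,6)
o[365:593,:300]=crop(s,200,310,100,76,3)
o[:300,490:790]=crop(s,265,240,110,100,3)[:300,:300]
cv2.imwrite("pics/v2.png",o)
print(readout.read_state()["ee_pos"],readout.read_state()["eef_rot"])
E
```

```text
[0.52254848 0.32835696 0.10260312] [ 0.91666855  0.39959843  0.0033183  -0.00537198]
```

View pics/v2.png

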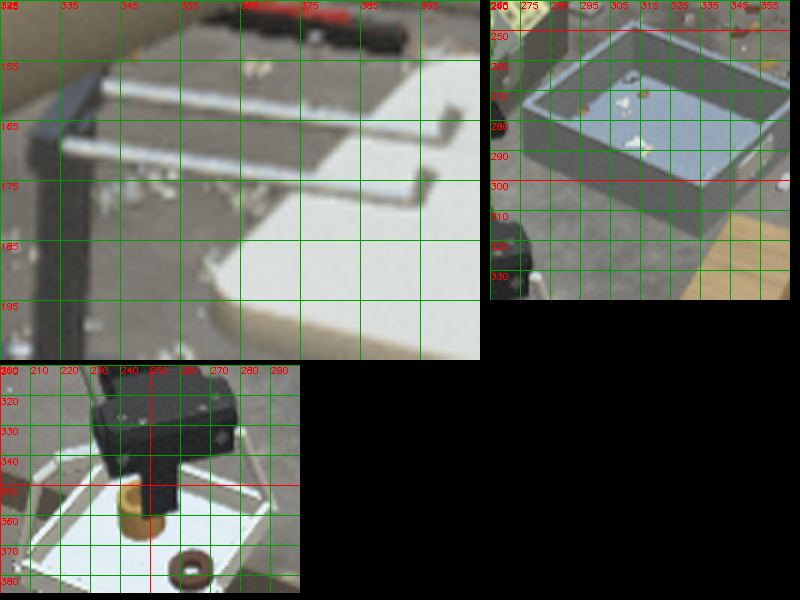

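The crop shows the prong tips: the near one is at base (395,179) and top (397.5,173.5), the far one at base (399,169) and top (402,163). The fingers straddle the handle.

Emit:
apply_moves(deltas=[{"translation": [-0.0015, -0.005, -0.0075], "turn": [0.01, 0, 0], "hand": 0.087}, {"translation": [0, 0, 0], "turn": [0, 0, 0], "hand": 0.0}, {"translation": [0, 0, 0], "turn": [0, 0, 0], "hand": 0.0}, {"translation": [0, 0, 0], "turn": [0, 0, 0], "hand": 0.0}, {"translation": [0, 0, 0], "turn": [0, 0, 0], "hand": 0.0}], newtons=55)

```text
time: 3.05
ee_pos: [0.5228, 0.324, 0.099]
eef_rot: [0.917, 0.4, 0.008, -0.011]
ft_force: [-0.3, 0.6, 0.4]
width: 0.063
```

Emit:
apply_moves(deltas=[{"translation": [0, 0, 0], "turn": [0, 0, 0], "hand": 0.0}, {"translation": [0, 0, 0], "turn": [0, 0, 0], "hand": 0.0}])

```text
time: 3.25
ee_pos: [0.5229, 0.3242, 0.0992]
eef_rot: [0.917, 0.4, 0.009, -0.011]
ft_force: [-0.7, -0.5, 0.3]
width: 0.0469
```

```bash
python3 - <<'E'
from h import *
np.set_printoptions(precision=4,suppress=True)
print("tips top",onz("scene",[(397.5,173.5),(402,163)],.19))
print("tips base",onz("scene",[(395,178.5),(399,168.5)],.168))
print("prong start",onz("scene",[(335.5,169),(342,159)],.172))
print("top ball",onz("top",[(497.5,262),(493,257),(525,253)],.19),)
b=onz("scene",[(277,275),(313,248),(365,269),(335,302)],.053);print("bin",b,b.mean(0))
b=onz("top",[(303,208),(369,215),(363,290),(295,283)],.053);print("bin",b,b.mean(0))
s=readout.read_state();print(s["ee_pos"],s["eef_rot"],s["width"],s["joint_positions"])
E
```

```text
tips top [[ 0.4529 -0.3086  0.19  ]
 [ 0.464  -0.3773  0.19  ]]
tips base [[ 0.462  -0.3211  0.168 ]
 [ 0.4733 -0.3859  0.168 ]]
prong start [[ 0.6233 -0.2915  0.172 ]
 [ 0.6346 -0.3606  0.172 ]]
top ball [[ 0.4539 -0.3185  0.19  ]
 [ 0.4641 -0.3103  0.19  ]
 [ 0.4714 -0.3749  0.19  ]]
bin [[ 0.6038  0.0703  0.053 ]
 [ 0.5809 -0.0731  0.053 ]
 [ 0.4299 -0.0493  0.053 ]
 [ 0.4411  0.0985  0.053 ]] [0.5139 0.0116 0.053 ]
bin [[ 0.603   0.0744  0.053 ]
 [ 0.5845 -0.0796  0.053 ]
 [ 0.4103 -0.0607  0.053 ]
 [ 0.4281  0.0934  0.053 ]] [0.5065 0.0069 0.053 ]
[0.5229 0.3242 0.0992] [ 0.9166  0.3997  0.0086 -0.0113] 0.04687087705351674 [-0.9031  0.4176  0.3559  1.6814 -0.1859  1.0526 -1.2342]
```

Emit:
apply_moves(deltas=[{"translation": [-0.001, -0.001, -0.004], "turn": [-0.022, 0.01, 0], "hand": 0.04}, {"translation": [0, 0, 0], "turn": [0, 0, 0], "hand": 0.0}, {"translation": [0, 0, 0], "turn": [0, 0, 0], "hand": 0.0}, {"translation": [0, 0, 0], "turn": [0, 0, 0], "hand": 0.0}, {"translation": [0, 0, 0], "turn": [0, 0, 0], "hand": 0.0}])

```text
time: 3.75
ee_pos: [0.5216, 0.3234, 0.0945]
eef_rot: [0.917, 0.4, -0.002, -0.002]
ft_force: [-0.3, 0.2, 0.6]
width: 0.0156
```

Emit:
apply_moves(deltas=[{"translation": [0, 0, 0], "turn": [0, 0, 0], "hand": 0.0}, {"translation": [0, 0, 0], "turn": [0, 0, 0], "hand": 0.0}, {"translation": [0, 0, 0], "turn": [0, 0, 0], "hand": 0.0}])

```text
time: 4.05
ee_pos: [0.5217, 0.3233, 0.0945]
eef_rot: [0.917, 0.4, -0.001, -0.002]
ft_force: [-0.1, -0.5, 0.6]
width: 0.0094
```

Emit:
apply_moves(deltas=[{"translation": [0, 0, 0], "turn": [0, 0, 0], "hand": 0.0}, {"translation": [0, 0, 0.01], "turn": [0, 0, 0], "hand": 0.0}, {"translation": [0, 0, 0.02], "turn": [0, 0, 0], "hand": 0.0}, {"translation": [0, 0, 0.025], "turn": [0, 0, 0], "hand": 0.0}, {"translation": [0, 0, 0.025], "turn": [0, 0, 0], "hand": 0.0}])

```text
time: 4.55
ee_pos: [0.5187, 0.3212, 0.1739]
eef_rot: [0.917, 0.4, -0.006, -0.001]
ft_force: [0.6, 0.1, -3.0]
width: 0.0089
```

Emit:
apply_moves(deltas=[{"translation": [0, 0, 0.02], "turn": [0, 0, 0], "hand": 0.0}, {"translation": [0, 0, 0.02], "turn": [0, 0, 0], "hand": 0.0}, {"translation": [0, 0, 0.0], "turn": [0, 0, 0], "hand": 0.0}])

```text
time: 4.85
ee_pos: [0.5197, 0.3214, 0.2207]
eef_rot: [0.917, 0.399, -0.003, -0.002]
ft_force: [0.2, -0.2, -2.3]
width: 0.009
```

Emit:
apply_moves(deltas=[{"translation": [0, -0.005, 0], "turn": [0, 0, 0.02], "hand": 0.0}, {"translation": [0, -0.01, 0], "turn": [0, 0, 0.03], "hand": 0.0}, {"translation": [0.001, -0.014, 0], "turn": [0, 0, 0.04], "hand": 0.0}, {"translation": [0.001, -0.016, 0], "turn": [0, 0, 0.04], "hand": 0.0}, {"translation": [0.001, -0.016, 0], "turn": [0, 0, 0.04], "hand": 0.0}])

```text
time: 5.35
ee_pos: [0.5197, 0.2584, 0.2149]
eef_rot: [0.876, 0.482, -0.007, -0.001]
ft_force: [-0.0, -0.5, -2.3]
width: 0.0092
```

Emit:
apply_moves(deltas=[{"translation": [0.001, -0.016, 0], "turn": [0, 0, 0.04], "hand": 0.0}, {"translation": [0.001, -0.016, 0], "turn": [0, 0, 0.04], "hand": 0.0}, {"translation": [0.001, -0.016, 0], "turn": [0, 0, 0.04], "hand": 0.0}, {"translation": [0.001, -0.016, 0], "turn": [0, 0, 0.04], "hand": 0.0}, {"translation": [0.001, -0.016, 0], "turn": [0, 0, 0.04], "hand": 0.0}])

```text
time: 5.85
ee_pos: [0.5213, 0.1713, 0.2075]
eef_rot: [0.82, 0.572, -0.013, -0.0]
ft_force: [-0.2, 0.1, -1.8]
width: 0.0095
```

Emit:
apply_moves(deltas=[{"translation": [0.001, -0.016, 0], "turn": [0, 0, 0.04], "hand": 0.0}, {"translation": [0.001, -0.016, 0], "turn": [0, 0, 0.04], "hand": 0.0}, {"translation": [0.001, -0.016, 0], "turn": [0, 0, 0.04], "hand": 0.0}, {"translation": [0.001, -0.016, 0], "turn": [0, 0, 0.04], "hand": 0.0}, {"translation": [0.001, -0.016, 0], "turn": [0, 0, 0.04], "hand": 0.0}])

```text
time: 6.35
ee_pos: [0.5223, 0.0845, 0.2006]
eef_rot: [0.755, 0.656, -0.018, 0.0]
ft_force: [-0.8, -0.2, -3.3]
width: 0.0091
```

Emit:
apply_moves(deltas=[{"translation": [0.003, -0.016, 0.002], "turn": [0.008, -0.009, 0.035], "hand": 0.0}, {"translation": [0.003, -0.016, 0.002], "turn": [0.008, -0.009, 0.035], "hand": 0.0}, {"translation": [0.003, -0.015, 0.002], "turn": [0.008, -0.009, 0.035], "hand": 0.0}, {"translation": [0.002, -0.01, 0.001], "turn": [0, 0, 0.03], "hand": 0.0}, {"translation": [0.001, -0.006, 0], "turn": [0, 0, 0], "hand": 0.0}])

```text
time: 6.85
ee_pos: [0.53, 0.0145, 0.2012]
eef_rot: [0.706, 0.708, -0.004, -0.001]
ft_force: [0.0, -0.2, -2.6]
width: 0.0094
```

Emit:
apply_moves(deltas=[{"translation": [0, 0, 0], "turn": [0, 0, 0], "hand": 0.0}, {"translation": [0, 0, 0], "turn": [0, 0, 0], "hand": 0.0}])

```text
time: 7.05
ee_pos: [0.529, 0.0135, 0.1997]
eef_rot: [0.707, 0.707, -0.005, -0.002]
ft_force: [-0.5, 0.1, -2.7]
width: 0.0094
```

```bash
python3 - <<'E'
from h import *
s=camera("scene")[:,:,::-1].copy();t=camera("top")[:,:,::-1].copy()
o=np.zeros((600,800,3),np.uint8);o[:600,:500]=cv2.resize(s[160:360,220:387],(500,600))
o[:300,500:]=cv2.resize(t[170:320,260:410],(300,300))
cv2.imwrite("pics/v3.png",o)
q=readout.read_state();print(q["ee_pos"],q["eef_rot"],q["joint_positions"])
E
```

```text
[0.52915025 0.01384677 0.19997463] [ 0.70676851  0.7074264  -0.00490855 -0.00143998] [-0.55313176  0.15322574  0.48508277  1.78018662 -0.07093202  1.2357399
 -0.0479604 ]
```

View pics/v3.png

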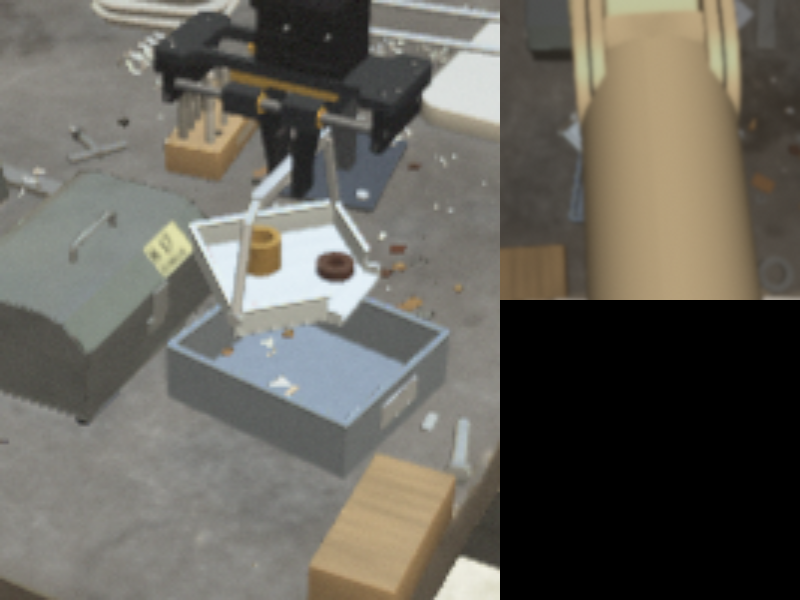

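The scene view shows the pan level above the bin, with both parts still in it and the notch pointing towards the robot. Next I tip it gradually.

Emit:
apply_moves(deltas=[{"translation": [0.003, -0.003, 0], "turn": [0, -0.08, 0], "hand": 0.0}, {"translation": [0.003, -0.002, 0], "turn": [0, -0.09, 0], "hand": 0.0}, {"translation": [0, 0, 0], "turn": [0, -0.09, 0], "hand": 0.0}, {"translation": [0, 0, 0], "turn": [0, -0.08, 0], "hand": 0.0}, {"translation": [0, 0, 0], "turn": [0, -0.04, 0], "hand": 0.0}])

```text
time: 7.65
ee_pos: [0.5359, 0.0126, 0.1993]
eef_rot: [0.693, 0.696, 0.133, 0.136]
ft_force: [-1.1, -0.2, -2.8]
width: 0.0097
```

Emit:
apply_moves(deltas=[{"translation": [0, 0, 0], "turn": [0, -0.03, 0], "hand": 0.0}, {"translation": [0, 0, 0], "turn": [0, -0.03, 0], "hand": 0.0}, {"translation": [0, 0, 0], "turn": [0, -0.03, 0], "hand": 0.0}, {"translation": [0, 0, 0], "turn": [0, -0.03, 0], "hand": 0.0}, {"translation": [0, 0, 0], "turn": [0, -0.03, 0], "hand": 0.0}])

```text
time: 8.15
ee_pos: [0.5341, 0.0163, 0.1994]
eef_rot: [0.679, 0.684, 0.188, 0.189]
ft_force: [0.9, 0.3, -2.1]
width: 0.0093
```

Emit:
apply_moves(deltas=[{"translation": [0, -0.003, 0], "turn": [0, -0.05, 0], "hand": 0.0}, {"translation": [0, -0.003, 0], "turn": [0, -0.05, 0], "hand": 0.0}, {"translation": [0, -0.001, 0], "turn": [0, -0.05, 0], "hand": 0.0}, {"translation": [0, 0, 0], "turn": [0, -0.04, 0], "hand": 0.0}, {"translation": [0, 0, 0], "turn": [0, 0, 0], "hand": 0.0}])

```text
time: 8.65
ee_pos: [0.5324, 0.0125, 0.199]
eef_rot: [0.656, 0.664, 0.255, 0.254]
ft_force: [-0.8, -0.4, -2.0]
width: 0.0091
```

```bash
python3 - <<'E'
from h import *
s=camera("scene")[:,:,::-1].copy();cv2.imwrite("pics/v4.png",cv2.resize(s[160:360,220:387],(500,600)))
q=readout.read_state();print(q["ee_pos"],q["eef_rot"],q["ft_force"])
E
```

```text
[0.53283082 0.01246062 0.19942632] [0.65600511 0.66375736 0.25458273 0.25351745] [ 0.33572487 -0.04024815 -2.48077291]
```

View pics/v4.png

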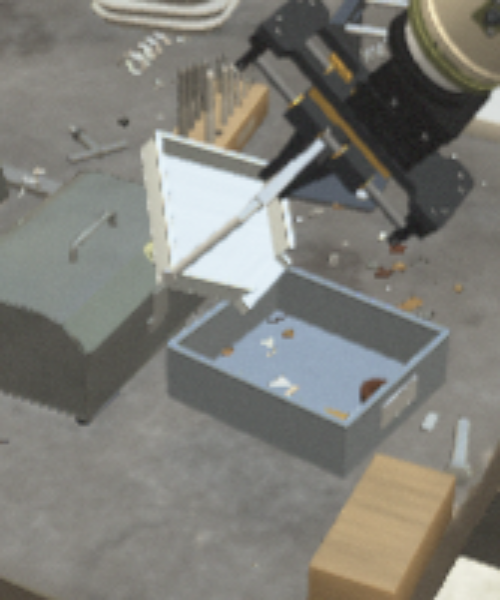

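Both parts left the pan: the spacer shows in the bin at (372,390), and a yellow edge beside it at (338,412) looks like the bushing. The pan is empty, so I level it and carry it to a staging point in front of the hook.

Emit:
apply_moves(deltas=[{"translation": [0, 0, 0.003], "turn": [0, 0.1, 0], "hand": 0.0}, {"translation": [0, 0, 0.003], "turn": [0, 0.12, 0], "hand": 0.0}, {"translation": [0, 0, 0.003], "turn": [0, 0.12, 0], "hand": 0.0}, {"translation": [0, 0, 0.002], "turn": [0, 0.12, 0], "hand": 0.0}, {"translation": [0, 0, 0.002], "turn": [0, 0.12, 0], "hand": 0.0}])

```text
time: 9.2
ee_pos: [0.5299, 0.0165, 0.2149]
eef_rot: [0.699, 0.712, 0.052, 0.04]
ft_force: [-0.3, -0.6, -1.6]
width: 0.009
```

Emit:
apply_moves(deltas=[{"translation": [0, 0, 0], "turn": [0, 0.1, 0], "hand": 0.0}, {"translation": [-0.005, -0.01, 0], "turn": [0, 0.04, 0.01], "hand": 0.0}, {"translation": [-0.01, -0.02, 0.002], "turn": [0, 0, 0.02], "hand": 0.0}, {"translation": [-0.012, -0.03, 0.002], "turn": [0, 0, 0.02], "hand": 0.0}, {"translation": [-0.012, -0.035, 0.002], "turn": [0, 0, 0.02], "hand": 0.0}])

```text
time: 9.7
ee_pos: [0.4968, -0.0687, 0.2244]
eef_rot: [0.666, 0.745, 0.001, -0.015]
ft_force: [0.3, -0.9, -2.2]
width: 0.0094
```

Emit:
apply_moves(deltas=[{"translation": [-0.012, -0.035, 0.002], "turn": [0, 0, 0.02], "hand": 0.0}, {"translation": [-0.012, -0.035, 0.002], "turn": [0, 0, 0.02], "hand": 0.0}, {"translation": [-0.012, -0.035, 0.002], "turn": [0, 0, 0.02], "hand": 0.0}, {"translation": [-0.012, -0.035, 0.002], "turn": [0, 0, 0.01], "hand": 0.0}, {"translation": [-0.012, -0.03, 0.002], "turn": [0, 0, 0.01], "hand": 0.0}])

```text
time: 10.2
ee_pos: [0.4381, -0.2409, 0.2392]
eef_rot: [0.63, 0.777, 0.005, -0.015]
ft_force: [-0.4, 3.9, -3.2]
width: 0.0094
```

Emit:
apply_moves(deltas=[{"translation": [-0.008, -0.03, -0.002], "turn": [-0.013, -0.008, -0.03], "hand": 0.0}, {"translation": [-0.008, -0.03, -0.005], "turn": [-0.013, -0.008, -0.03], "hand": 0.0}, {"translation": [-0.008, -0.03, -0.008], "turn": [0, 0, 0], "hand": 0.0}, {"translation": [-0.004, -0.02, -0.01], "turn": [0, 0, 0], "hand": 0.0}, {"translation": [0, 0, 0], "turn": [0, 0, 0], "hand": 0.0}])

```text
time: 10.7
ee_pos: [0.4112, -0.3553, 0.2178]
eef_rot: [0.651, 0.759, 0.004, 0.001]
ft_force: [0.1, 0.5, -1.7]
width: 0.0095
```

```bash
python3 - <<'E'
from h import *
s=camera("scene")[:,:,::-1].copy();t=camera("top")[:,:,::-1].copy()
o=np.zeros((600,800,3),np.uint8);o[:480,:640]=cv2.resize(s[120:300,260:500],(640,480))
o[300:600,500:]=cv2.resize(t[180:300,280:400],(300,300))
o[300:600,0:500]=crop(t,450,160,100,60,5)
cv2.imwrite("pics/v5.png",o);cv2.imwrite("pics/t5.png",t);cv2.imwrite("pics/s5.png",s)
q=readout.read_state();print(q["ee_pos"],q["eef_rot"],q["ft_force"])
E
```

```text
[ 0.41264674 -0.35323265  0.21857242] [0.65001821 0.7599053  0.00433194 0.00122069] [ 0.40926816 -0.49219694 -1.86383622]
```

View pics/v5.png

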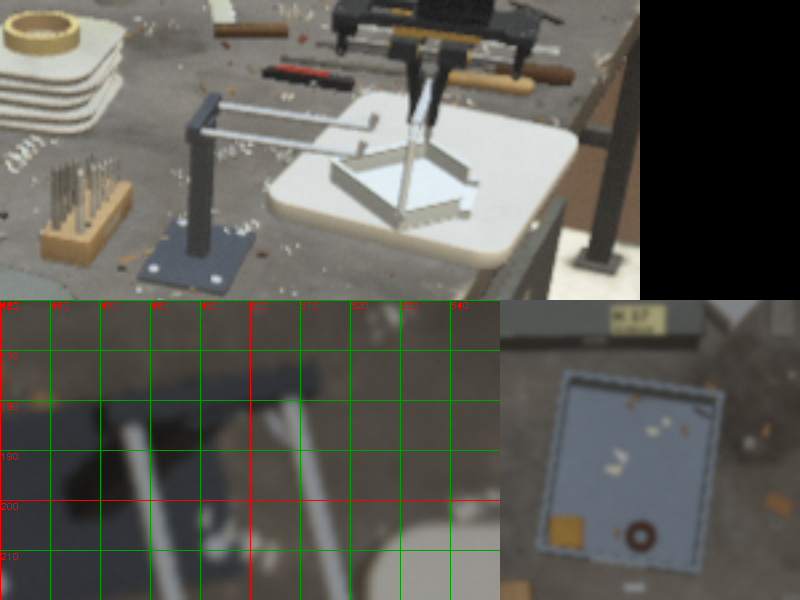

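The top crop shows both parts on the bin floor: the bushing on its side at (565,532) and the spacer at (640,536). The pan is level and staged in front of the prong tips. Next I move it along +x over them.

Emit:
apply_moves(deltas=[{"translation": [0.01, 0.001, -0.005], "turn": [0, 0, -0.005], "hand": 0.0}, {"translation": [0.02, 0.002, -0.002], "turn": [0, 0, -0.005], "hand": 0.0}, {"translation": [0.02, 0.002, 0], "turn": [0, 0, 0], "hand": 0.0}, {"translation": [0, 0, 0], "turn": [0, 0, 0], "hand": 0.0}])

```text
time: 11.2
ee_pos: [0.4711, -0.3415, 0.2124]
eef_rot: [0.65, 0.76, 0.008, 0.002]
ft_force: [-0.0, -0.3, -1.5]
width: 0.0095
```

Emit:
apply_moves(deltas=[{"translation": [0.01, 0.001, 0], "turn": [0, 0, 0], "hand": 0.0}, {"translation": [0.018, 0.002, 0], "turn": [0, 0, 0], "hand": 0.0}, {"translation": [0.012, 0.002, 0], "turn": [0, 0, 0], "hand": 0.0}, {"translation": [0, 0, 0], "turn": [0, 0, 0], "hand": 0.0}])

```text
time: 11.6
ee_pos: [0.5163, -0.3322, 0.2123]
eef_rot: [0.648, 0.762, 0.009, 0.002]
ft_force: [-0.0, 0.1, -2.1]
width: 0.0092
```

```bash
python3 - <<'E'
from h import *
s=camera("scene")[:,:,::-1].copy()
cv2.imwrite("pics/v6.png",crop(s,320,130,130,90,6))
q=readout.read_state();print(q["ee_pos"],q["eef_rot"],q["ft_force"])
E
```

```text
[ 0.51538215 -0.33267978  0.21236288] [0.64824542 0.76138044 0.00865711 0.00165926] [ 0.38430836 -0.46374801 -2.92800494]
```

View pics/v6.png

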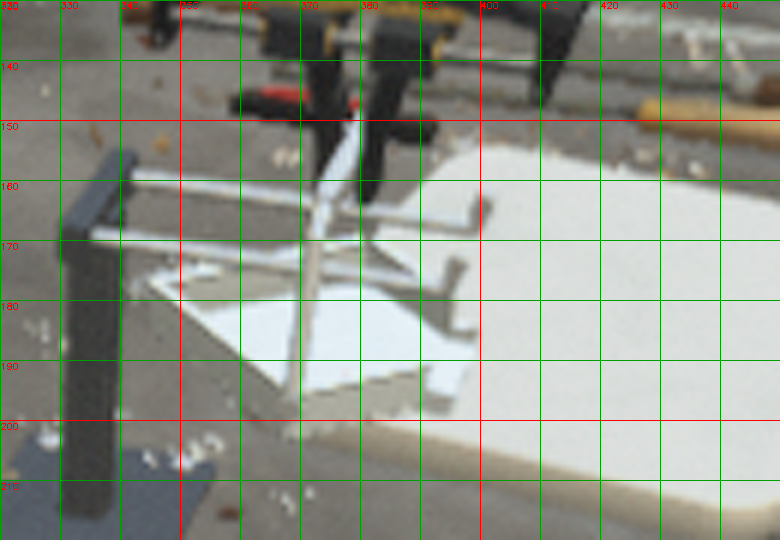

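The bar is about 16 mm past the seat and clear over the prongs, but about 8 mm too far towards +y. I correct that and then lower it.

Emit:
apply_moves(deltas=[{"translation": [-0.004, -0.008, 0], "turn": [-0.011, 0.013, 0], "hand": 0.0}, {"translation": [0, 0, 0], "turn": [0, 0, 0], "hand": 0.0}, {"translation": [0, 0, -0.01], "turn": [0, 0, 0], "hand": 0.0}, {"translation": [0, 0, -0.01], "turn": [0, 0, 0], "hand": 0.0}, {"translation": [0, 0, -0.003], "turn": [0, 0, 0], "hand": 0.0}])

```text
time: 12.15
ee_pos: [0.5084, -0.3429, 0.1881]
eef_rot: [0.65, 0.76, -0.0, 0.0]
ft_force: [0.3, -0.3, -1.5]
width: 0.0091
```

Emit:
apply_moves(deltas=[{"translation": [0, 0, 0], "turn": [0, 0, 0], "hand": 0.0}])

```text
time: 12.25
ee_pos: [0.5079, -0.3427, 0.1873]
eef_rot: [0.65, 0.76, -0.001, -0.0]
ft_force: [0.4, -0.1, -2.2]
width: 0.0092
```

Emit:
apply_moves(deltas=[{"translation": [0, 0, -0.004], "turn": [0, 0, 0], "hand": 0.0}, {"translation": [0, 0, -0.004], "turn": [0, 0, 0], "hand": 0.0}, {"translation": [0, 0, 0], "turn": [0, 0, 0], "hand": 0.0}])

```text
time: 12.55
ee_pos: [0.5079, -0.3426, 0.1786]
eef_rot: [0.65, 0.76, -0.0, -0.0]
ft_force: [-0.1, 0.1, -1.6]
width: 0.0091
```

Emit:
apply_moves(deltas=[{"translation": [0, 0, -0.002], "turn": [0, 0, 0], "hand": 0.0}, {"translation": [0, 0, 0], "turn": [0, 0, 0], "hand": 0.0}])

```text
time: 12.75
ee_pos: [0.5081, -0.3426, 0.1765]
eef_rot: [0.65, 0.76, -0.0, -0.0]
ft_force: [0.0, 0.1, -1.9]
width: 0.0092
```

Emit:
apply_moves(deltas=[{"translation": [0, 0, -0.002], "turn": [0, 0, 0], "hand": 0.0}, {"translation": [0, 0, 0], "turn": [0, 0, 0], "hand": 0.0}])

```text
time: 12.95
ee_pos: [0.5084, -0.3428, 0.1751]
eef_rot: [0.65, 0.76, -0.0, 0.0]
ft_force: [0.2, 0.2, -1.3]
width: 0.0091
```

Emit:
apply_moves(deltas=[{"translation": [0, 0, -0.0015], "turn": [0, 0, 0], "hand": 0.0}, {"translation": [0, 0, 0], "turn": [0, 0, 0], "hand": 0.0}])

```text
time: 13.15
ee_pos: [0.5086, -0.343, 0.1751]
eef_rot: [0.65, 0.76, 0.0, 0.001]
ft_force: [-0.7, -0.1, -1.7]
width: 0.0095
```

Emit:
apply_moves(deltas=[{"translation": [0, 0, -0.0015], "turn": [0, 0, 0], "hand": 0.0}, {"translation": [0, 0, 0], "turn": [0, 0, 0], "hand": 0.0}])

```text
time: 13.35
ee_pos: [0.5088, -0.3432, 0.175]
eef_rot: [0.65, 0.76, 0.001, 0.001]
ft_force: [-0.6, -0.7, -1.5]
width: 0.0092
```

```bash
python3 - <<'E'
from h import *
s=camera("scene")[:,:,::-1].copy()
cv2.imwrite("pics/v7.png",crop(s,320,130,130,90,6))
q=readout.read_state();print(q["ee_pos"],q["eef_rot"],q["ft_force"])
E
```

```text
[ 0.50885285 -0.34324938  0.17492493] [6.49651716e-01 7.60230698e-01 6.98570462e-04 1.20221293e-03] [-0.29142468  1.30106541  3.28372643]
```

View pics/v7.png

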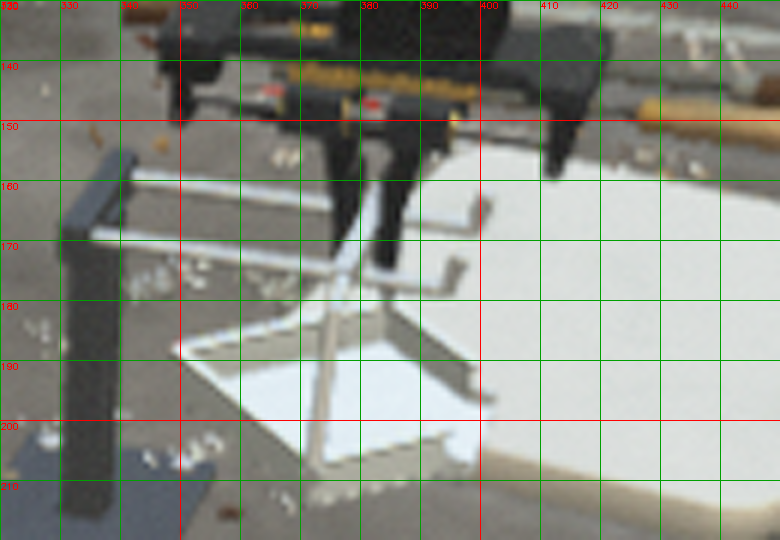

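The view shows the bar lying across both prongs at about (378,172), between the tips and the post. The descent stopped at the expected height, so I release.

Emit:
apply_moves(deltas=[{"translation": [0, 0, 0], "turn": [0, 0, 0], "hand": 0.02}, {"translation": [0, 0, 0], "turn": [0, 0, 0], "hand": 0.03}, {"translation": [0, 0, 0], "turn": [0, 0, 0], "hand": 0.045}, {"translation": [0, 0, 0], "turn": [0, 0, 0], "hand": 0.045}, {"translation": [0, 0, 0], "turn": [0, 0, 0], "hand": 0.045}])

```text
time: 13.9
ee_pos: [0.5092, -0.3434, 0.1744]
eef_rot: [0.65, 0.76, 0.001, 0.002]
ft_force: [-0.4, -0.4, -0.9]
width: 0.0405
```

Emit:
apply_moves(deltas=[{"translation": [0, 0, 0], "turn": [0, 0, 0], "hand": 0.045}, {"translation": [0, 0, 0], "turn": [0, 0, 0], "hand": 0.045}])

```text
time: 14.1
ee_pos: [0.5092, -0.3434, 0.1743]
eef_rot: [0.65, 0.76, 0.0, 0.002]
ft_force: [-0.3, 0.5, 0.9]
width: 0.0443
```

Emit:
apply_moves(deltas=[{"translation": [0, 0, 0.01], "turn": [0, 0, 0], "hand": 0.045}, {"translation": [0, 0, 0.015], "turn": [0, 0, 0], "hand": 0.045}, {"translation": [0, 0, 0.02], "turn": [0, 0, 0], "hand": 0.045}, {"translation": [0, 0, 0.03], "turn": [0, 0, 0], "hand": 0.045}, {"translation": [0, 0, 0.03], "turn": [0, 0, 0], "hand": 0.045}])

```text
time: 14.6
ee_pos: [0.5074, -0.3425, 0.2835]
eef_rot: [0.65, 0.76, -0.0, -0.001]
ft_force: [1.0, -0.6, 0.1]
width: 0.045
```

Emit:
apply_moves(deltas=[{"translation": [0, 0.02, 0.03], "turn": [0, 0, 0], "hand": 0.045}, {"translation": [-0.02, 0.02, 0.03], "turn": [0, 0, 0], "hand": 0.045}, {"translation": [-0.02, 0.02, 0.02], "turn": [0, 0, 0], "hand": 0.045}, {"translation": [0, 0, 0], "turn": [0, 0, 0], "hand": 0.045}, {"translation": [0, 0, 0], "turn": [0, 0, 0], "hand": 0.045}])

```text
time: 15.1
ee_pos: [0.466, -0.2835, 0.3773]
eef_rot: [0.651, 0.759, 0.002, 0.005]
ft_force: [0.4, -0.4, -0.9]
width: 0.0451
```

```bash
python3 - <<'E'
from h import *
s=camera("scene")[:,:,::-1].copy();t=camera("top")[:,:,::-1].copy()
o=np.zeros((600,800,3),np.uint8);o[:480,:520]=crop(s,320,130,130,120,4)
o[300:600,500:]=cv2.resize(t[180:330,280:430],(300,300))
o[:300,500:]=cv2.resize(s[230:330,250:350],(300,300))
cv2.imwrite("pics/v8.png",o)
q=readout.read_state();print(q["ee_pos"],q["ft_force"],q["joint_vel"])
E
```

```text
[ 0.46595097 -0.28404181  0.37642811] [-0.8509401  -0.03894429 -0.38247325] [ 0.00918546  0.02669764 -0.00471987  0.0153926  -0.000312   -0.00691599
  0.00045038]
```

View pics/v8.png

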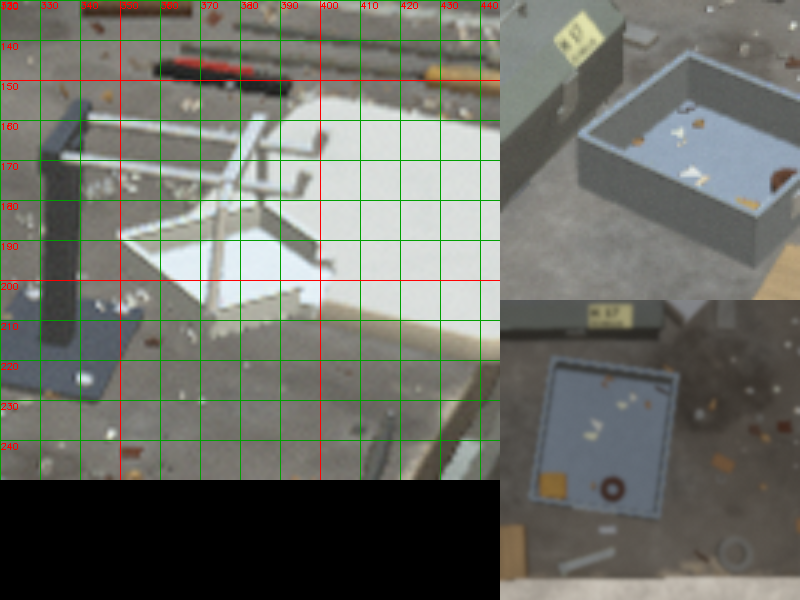

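The pan hangs level on both prongs with the gripper well clear. Both parts lie in the bin, and the bystanders in view are where they were. I hand the job in.

```bash
python3 -c "
from bench import order
print(order.close_job())"
```

```text
the job is handed in; nothing more can be done
None
```

The job is done and handed in after about 15 s of the 64 s allowed. I lifted the pan by its handle and tipped it notch-first over the bin to about 42°, so both parts slid out. I then hung the empty pan on the double hook and let go.

**Last checks:**
- **Parts:** the top view shows the bushing (on its side) and the spacer both on the bin floor.
- **Pan:** the scene view shows it hanging level and empty, its bar across both prongs between the tips and the post. The gripper is well clear of it.
- **Forces:** the readings at the end of each move stayed under about 4 N.
- **Bystanders:** none of those in my last pictures had moved. The pliers were not in those crops, and the arm did not go near them after the pan was lifted.

**Disagreements:** my estimates of the prong tip position from the two cameras differed by about 1 cm, so I hung the bar a little behind the nominal seat. The arm also drifted 5 to 9 mm sideways on some moves. I corrected this before gripping the handle and again before lowering the pan onto the hook.

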